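# Hold a fresh drying cartridge down in its sprung seat

### The job

Lift the fresh (blue) drying cartridge up and off its rack peg, stand it upright in the orange sprung cup of the filter bay, and press it straight down with a steady force so that the red pointer stays in the green band (about 12 N on the cup), never driving the cup to the bottom of its travel. You are the third hand for the technician who will close the strap: finish while still gripping the cartridge and pressing it down. Leave the spent (pink) cartridge hanging and do not disturb the bottle or the jar.

Things in the scene. Friction and masses are not known exactly. Their poses are not given: they have to be found in the camera images.
- fresh_center (a point): Fresh drying cartridge, blue middle, white ends, 146 mm tall, about 0.3 kg; point on its axis, half-way up (73 mm above its underside), z axis up. Round body 44 mm in diameter (foot 40 mm) in the lower 100 mm, then a flat upright handle 34 mm wide along its y and 10 mm thick along its x, up to its top.
- fresh_handle (a point): Place to pinch the fresh cartridge's handle from above, fingers closing along its y (34 mm wide) astride the peg; on the axis, 128 mm above the underside. The handle has a window open along x, 20 mm wide and 30 mm high (100 to 130 mm above the underside), through which the peg runs; the 16 mm bar above the window hangs on the peg.
- spent_center (a point): Spent cartridge, same shape with a pale pink middle, hanging on the other peg; its centre, as for the fresh one. Must stay hanging.
- rack: Fixed peg rack; origin on the bench under its crossbar (along y, top 187 mm high). Two level pegs, 8 mm thick, axis 176 mm high, stand out along its +x at y = +60 and -60 mm, to x = 80 mm; their ends turn up 8 mm. Cartridges hang near x = 50, undersides 50 mm high, on either peg: raise one 8 to 22 mm (best 15), then draw it along rack +x by 45 mm or more.
- bay: Filter bay, fixed; origin on the bench under the cup's axis. White base 90 x 90 x 60 mm; grey column on its -x side, 39 mm and more from the axis, 170 mm high, with open saddle and strap ends up to 165 mm high at both sides (y = 31 to 67 mm). On the +x side a red pointer fixed to the cup passes a scale: white on top, green band, yellow below.
- seat_floor (a point): Centre of the flat inner floor of the orange cup that takes the cartridge's foot; 102 mm above the bench when nothing presses. The cup is 62 mm wide outside, 54 mm inside, rim 10 mm above this floor, and slides straight down on a spring.
- seat (a joint): How far the sprung cup is pressed down, m: 0 at rest, bottom stop at 0.034. The load on it is 0.8 N + 600 N/m times this value. The green band is 0.012 to 0.024 (8 to 15 N); 0.018 is its middle (about 12 N). The cartridge's own weight presses it only 2 to 5 mm.
- bottle: Glass bottle with blue cap, 66 mm in diameter, 160 mm tall, standing beyond the work; origin at its underside. Leave alone.
- jar: Small amber jar, 40 mm in diameter, 45 mm tall, between rack and bay; origin at its underside. Leave alone.
Mind the look-alikes: they are no part of the job. Leave any brown or turquoise look-alike of the part that bears fresh_center alone. Leave any brown look-alike of the bay alone.

How it is judged:
By the outcome, as a careful person would: the job done as asked, in the order asked, and still so for the second after the job is handed in, while the arm keeps its last pose, push and grip.
It also fails if it takes over 51 s, if anything falls off the work surface, if the arm or the gripper's body presses on something with over 40 N, if the wrist force passes 120 N, or if a joint passes its speed limit or range.

### The arm

A 6-joint arm with a two-finger parallel gripper is mounted at the origin on the work surface. World frame = base frame: x ahead of the robot, y to its left, z up, the work surface at z = 0. Lengths are in m, angles in rad, forces in N, time in s.
With the tool pointing down it reaches from about 0.275 to 0.75 m from the base axis. Payload 10.2 kg.
Tool frame: the origin (TCP) lies on the mounting face of the last link; the fingertips stand 166 mm ahead of it and the grasp point (between the pads) lies 147 mm ahead of it; z points along the fingers, y is the line along which they close (so a half turn about z gives the same grasp; the last joint's range is limited). The gripper opens to 88 mm and grips with 3 to 60 N. Pads are 18 mm wide; open, the fingers measure 123 mm over their backs; the gripper's body (75 mm by 187 mm) begins 45 mm behind the grasp point.
Start: joints at [1.119, 0.313, 1.498, -0, 1.331, -0.223], TCP at [0.119, 0.511, 0.405] pointing down, gripper open.
Joint ranges: [-2.94, 2.94], [-0.97, 2.17], [0.19, 2.56], [-1.23, 4.37], [0.02, 3.11], [-2.88, 2.88]. Speed limits (rad/s): [2.39, 2.39, 3.01, 3.14, 3.14, 3.14].

### API

Orientations are given as a rotation vector (axis times angle).
In Python, from plant import env gives the robot as it stands. The module is installed in compiled form; this text tells all that it offers.
- The arm moves only by the shell command python3 -m handwheel 'ROWS'. ROWS is JSON, a list of rows, each a list of 7 numbers: the turn, a rotation vector about the tool's x, y, z in degrees, then the shift along the tool's x, y, z in m, then the gripper's target within -1 to 1 (fully open at 1, half-way at 0, shut at -1). A call has 1 to 10 rows; each row shifts and turns the commanded pose from where the row before left it, along the tool's axes as they then stand; what a row does not reach is not made up. A row lasts 1/12 s, in which the tool goes at most 41.7 mm and 7.16 degrees, less where a joint would pass 70% of its speed; a pose out of reach is approached as far as the arm can. A call with a gripper value outside its range is refused whole. The fingers move at their own pace and stop on an object; the grip force is fixed at half the most. Time passes only in rows, so rows that do not move let the fingers close. It gives the time, the measured TCP pose, the force, the opening and the grip force at its end, in the units of the state.
- env.state(): the state, without advancing time (a new reading comes with each control period).
- env.read_camera(name): name is "side" or "top" or "wrist"; returns the picture (420x560x3 uint8, red, green, blue); there is no depth.
- env.camera_params(name): a dict with "fx", "fy", "cx", "cy" (pixels), "pose" (4x4, takes a point from camera to world coordinates); the wrist camera has in their place "mount" (4x4, takes a point from camera to tool coordinates, whose origin is the TCP and whose axes are the flange's). Camera axes: x right, y down, z forward; pixel columns grow to the right and rows downward; lengths in m; the calibration is good to about 2 mm. A picture is of the moment at which its call begins: read the wrist's pose just before it. camera_params takes no time and is no camera call.
- env.hand_in(): hands the job in; it is judged then, once.
The state is a dict: "time_s": time; "q": joint angles; "joint_velocities": joint speeds; "tau": joint torques, N m; "eef_pos": TCP position; "eef_rot": TCP orientation; "force": force on the tool from outside, world axes, zero at the start; "torque": the same for the moment, N m; "opening": finger opening in m; "finger_force": force on a finger pad.
Only numpy, scipy, OpenCV 4.12 (cv2) and the standard library are available. Lean on these libraries where they do the work, as an engineer would, in place of code of your own. Each camera call takes 0.05 s, during which the arm holds its last target. There are 200 camera calls.

## Working session

There is one attempt and no reset: what is moved stays moved. The work goes in short steps, Python scripts to look and compute and a shell command to move; the robot and the scene stay as the last step left them, time stands still between calls to the robot, and variables do not carry over. Pictures are saved under pics/ and viewed, at most 10 in all, crops included, and the job is handed in when it is done.

```bash
mkdir -p pics; cat > h.py <<'E'
import numpy as np, cv2
from scipy.spatial.transform import Rotation as R
from plant import env
def snap(n,f):
    im=env.read_camera(n); cv2.imwrite('pics/'+f,im[:,:,::-1]); return im
def T():
    s=env.state(); M=np.eye(4); M[:3,:3]=R.from_rotvec(s['eef_rot']).as_matrix(); M[:3,3]=s['eef_pos']; return M
def campose(n,M=None):
    p=env.camera_params(n); return p,(np.array(p['pose']) if 'pose' in p else (T() if M is None else M)@np.array(p['mount']))
def at_z(n,u,v,z,M=None):
    p,C=campose(n,M); d=C[:3,:3]@np.array([(u-p['cx'])/p['fx'],(v-p['cy'])/p['fy'],1]); o=C[:3,3]
    return o+d*(z-o[2])/d[2]
def proj(n,X,M=None):
    p,C=campose(n,M); c=np.linalg.inv(C)@np.append(X,1); return np.array([p['fx']*c[0]/c[2]+p['cx'],p['fy']*c[1]/c[2]+p['cy']])
E
python3 - <<'E'
from h import *
np.set_printoptions(precision=3,suppress=True)
a=snap('top','top0.png'); b=snap('side','side0.png')
for n in('top','side'): print(campose(n))
print(env.state()); print(T())
print(env.camera_params('wrist'))
E
```

```text
({'fx': 462.6436669212355, 'fy': 462.6436669212355, 'cx': 281.4755109192971, 'cy': 211.2021164543356, 'pose': array([[ 0.06 , -0.977,  0.206,  0.335],
       [-0.998, -0.06 ,  0.008, -0.08 ],
       [ 0.005, -0.206, -0.979,  1.254],
       [ 0.   ,  0.   ,  0.   ,  1.   ]])}, array([[ 0.06 , -0.977,  0.206,  0.335],
       [-0.998, -0.06 ,  0.008, -0.08 ],
       [ 0.005, -0.206, -0.979,  1.254],
       [ 0.   ,  0.   ,  0.   ,  1.   ]]))
({'fx': 442.5610175213237, 'fy': 442.5610175213237, 'cx': 278.8124874622624, 'cy': 208.07500749217726, 'pose': array([[-0.776, -0.431,  0.461,  0.075],
       [-0.631,  0.536, -0.561,  0.499],
       [-0.005, -0.726, -0.688,  0.878],
       [ 0.   ,  0.   ,  0.   ,  1.   ]])}, array([[-0.776, -0.431,  0.461,  0.075],
       [-0.631,  0.536, -0.561,  0.499],
       [-0.005, -0.726, -0.688,  0.878],
       [ 0.   ,  0.   ,  0.   ,  1.   ]]))
{'time_s': 0.1, 'q': array([ 1.119,  0.313,  1.498, -0.   ,  1.331, -0.223]), 'joint_velocities': array([ 0.   , -0.002, -0.002, -0.001, -0.002, -0.   ]), 'tau': array([  0.003, -40.282, -25.265,   0.07 ,   0.034,  -0.   ]), 'eef_pos': array([0.119, 0.511, 0.404]), 'eef_rot': array([-0.359, -3.121,  0.002]), 'force': array([0.655, 0.317, 0.486]), 'torque': array([ 0.015,  0.045, -0.015]), 'finger_force': 0.0, 'opening': 0.0880729340880016}
[[-0.974  0.227 -0.     0.119]
 [ 0.227  0.974 -0.001  0.511]
 [ 0.    -0.001 -1.     0.404]
 [ 0.     0.     0.     1.   ]]
{'fx': 329.1152721277162, 'fy': 329.1152721277162, 'cx': 281.1572146817454, 'cy': 214.29578569229835, 'mount': array([[-0.001, -0.947, -0.322,  0.085],
       [ 1.   , -0.001, -0.   ,  0.001],
       [ 0.   , -0.322,  0.947,  0.02 ],
       [ 0.   ,  0.   ,  0.   ,  1.   ]])}
```

View pics/top0.png

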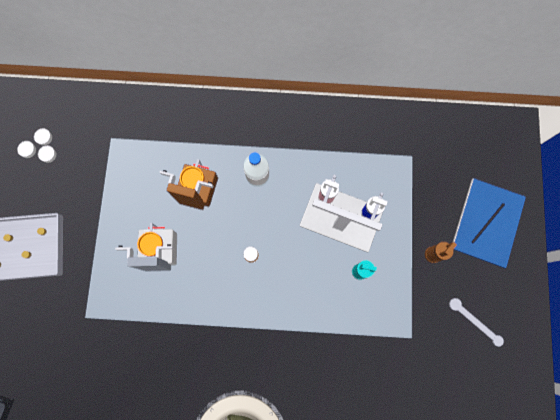

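View pics/side0.png

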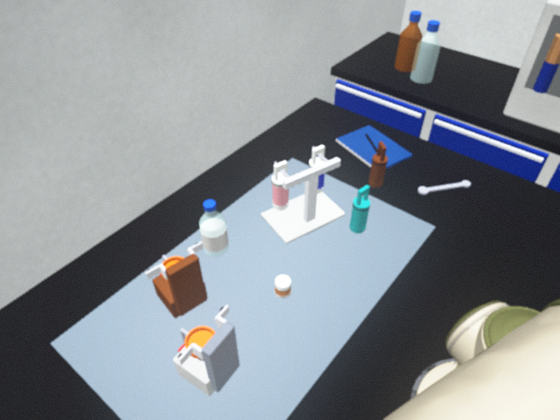

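Side view: the candidates for the fresh cartridge are blue (318,175), pink (280,188), turquoise (360,212) and brown (378,168). In the top view these sit at (375,207), (329,188), (365,270) and (440,252). I choose the blue one on the rack, and the white-based bay at top (150,245), not the brown one at (192,180). A close crop will check this.

```bash
python3 - <<'E'
import cv2,numpy as np
a=cv2.imread('pics/top0.png')
c=cv2.resize(a[165:265,295:400],None,fx=5,fy=5,interpolation=2)[:, :390] if 0 else cv2.resize(a[165:265,300:395],(475,500),interpolation=2)
d=cv2.resize(a[215:275,110:180],(325,279),interpolation=2)
o=np.zeros((500,800,3),np.uint8); o[:,:475]=c; o[:279,475:]=d
cv2.imwrite('pics/crop1.png',o)
E
```

```text
(no output)
```

View pics/crop1.png

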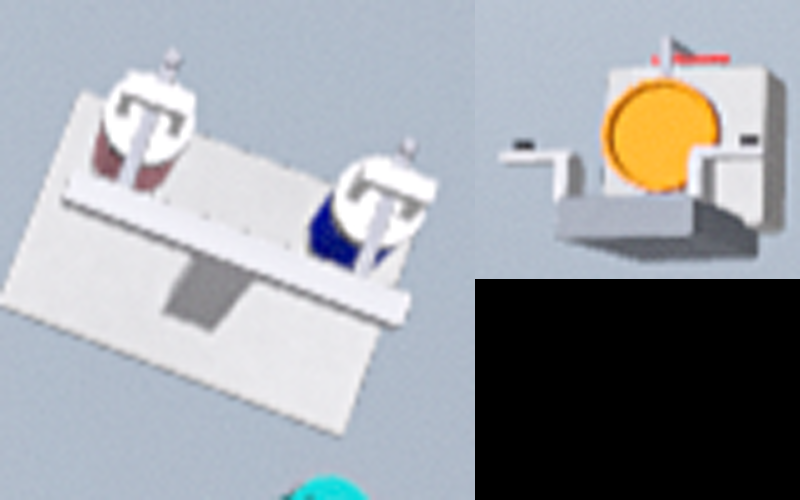

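The crop confirms it: the blue body hangs on the right peg, whose tip is at crop (408,145). The pink one is on the left peg, tip at (172,55). The white bay's cup is centred at full-picture (150.3,244).

```bash
python3 - <<'E'
from h import *
np.set_printoptions(precision=4,suppress=True)
f=lambda x,y:(300+x/5,165+y/5)
A=at_z('top',*f(408,145),.186);B=at_z('top',*f(172,55),.186)
print('tips',A,B,np.linalg.norm(A-B)); y=(B-A)/np.linalg.norm(B-A); x=np.array([y[1],-y[0],0]); yaw=np.degrees(np.arctan2(x[1],x[0]))
print('rack x',x,yaw,'fresh',A-.03*x, 'rack org',(A+B)/2-.08*x)
l=at_z('top',*f(68,195),.187);r=at_z('top',*f(405,318),.187);d=(l-r);print('bar',np.linalg.norm(d),np.degrees(np.arctan2(d[1],d[0]))-90)
c=at_z('top',150.3,244,.112); print('cup',c)
g=lambda x,y:(110+(x-475)/4.643,215+y/4.65)
p=at_z('top',*g(557,200),.17);q=at_z('top',*g(697,203),.17);d=p-q;print('col',p,q,np.degrees(np.arctan2(d[1],d[0]))-90)
print('jar',at_z('top',251,254,.045),'bottle',at_z('top',255,159,.16))
for n in['turq',(365,268,.14)],['brown',(446,248,.14)]:print(n[0],at_z('top',*n[1]))
print('side check fresh top',proj('side',np.append((A-.03*x)[:2],.196)))
E
```

```text
tips [ 0.6159 -0.3065  0.186 ] [ 0.6535 -0.1926  0.186 ] 0.11989594369865787
rack x [ 0.9496 -0.3133  0.    ] -18.25923020189229 fresh [ 0.5874 -0.2971  0.186 ] rack org [ 0.5587 -0.2245  0.186 ]
bar 0.16769802760098446 -17.104736147302532
cup [0.4721 0.2495 0.112 ]
col [0.4291 0.2818 0.17  ] [0.4319 0.2112 0.17  ] 2.2548411354808024
jar [0.47   0.0028 0.045 ] bottle [0.6928 0.0025 0.16  ]
turq [ 0.4424 -0.2793  0.14  ]
brown [ 0.5026 -0.4744  0.14  ]
side check fresh top [320.2922 149.521 ]
```

```bash
python3 -m handwheel '[[0,0,5.2,0,0,0,1],[0,0,0,-0.025,-0.022,0,1],[0,0,0,-0.025,-0.022,0,1],[0,0,0,-0.025,-0.022,0,1],[0,0,0,-0.025,-0.022,0,1],[0,0,0,-0.025,-0.022,0,1],[0,0,0,-0.025,-0.022,0,1],[0,0,0,-0.025,-0.022,0,1],[0,0,0,-0.025,-0.022,0,1],[0,0,0,-0.025,-0.022,0,1]]'
python3 -m handwheel '[[0,0,0,-0.025,-0.022,0,1],[0,0,0,-0.025,-0.022,0,1],[0,0,0,-0.025,-0.022,0,1],[0,0,0,-0.025,-0.022,0,1],[0,0,0,-0.025,-0.022,0,1],[0,0,0,-0.025,-0.022,0,1],[0,0,0,-0.025,-0.022,0,1],[0,0,0,-0.025,-0.022,0,1],[0,0,0,-0.025,-0.022,0,1],[0,0,0,-0.025,-0.022,0,1]]'
python3 - <<'E'
from h import *
np.set_printoptions(precision=4,suppress=True)
M=T();print(M)
d=np.array([.587,-.297,.404])-M[:3,3];print(M[:3,:3].T@d)
E
```

```text
time_s: 0.93
eef_pos: [0.2708, 0.2512, 0.4046]
eef_rot: [-0.499, -3.102, 0.0]
force: [1.0, -0.2, -0.1]
opening: 0.0884
finger_force: 0.0
time_s: 1.77
eef_pos: [0.4392, -0.0364, 0.4045]
eef_rot: [-0.5, -3.101, -0.0]
force: [-0.3, 0.1, -0.7]
opening: 0.088
finger_force: 0.0
[[-0.9492  0.3145 -0.0004  0.4392]
 [ 0.3145  0.9492  0.0002 -0.0364]
 [ 0.0004  0.0001 -1.      0.4045]
 [ 0.      0.      0.      1.    ]]
[-0.2223 -0.2009  0.0004]
```

```bash
python3 -m handwheel '[[0,0,0,-0.025,-0.022,0,1],[0,0,0,-0.025,-0.022,0,1],[0,0,0,-0.025,-0.022,0,1],[0,0,0,-0.025,-0.022,0,1],[0,0,0,-0.025,-0.022,0,1],[0,0,0,-0.025,-0.022,0,1],[0,0,0,-0.025,-0.022,0,1],[0,0,0,-0.022,-0.022,0,1],[0,0,0,0,0,0,1],[0,0,0,0,0,0,1]]'
python3 - <<'E'
from h import *
np.set_printoptions(precision=4,suppress=True)
M=T();print(M)
d=np.array([.587,-.297,.404])-M[:3,3];print(M[:3,:3].T@d)
im=snap('wrist','w1.png')
print('pred handle top',proj('wrist',[.587,-.297,.196],M),'tip',proj('wrist',[.616,-.3065,.186],M))
E
```

```text
time_s: 2.6
eef_pos: [0.5706, -0.2648, 0.4034]
eef_rot: [-0.502, -3.099, -0.002]
force: [0.3, -0.3, -0.1]
opening: 0.088
finger_force: 0.0
[[-0.9489  0.3155 -0.0016  0.5706]
 [ 0.3155  0.9489  0.0012 -0.2648]
 [ 0.0019  0.0007 -1.      0.4034]
 [ 0.      0.      0.      1.    ]]
[-0.0257 -0.0254 -0.0007]
pred handle top [240.4504 284.0504] tip [244.0357 314.6848]
```

View pics/w1.png

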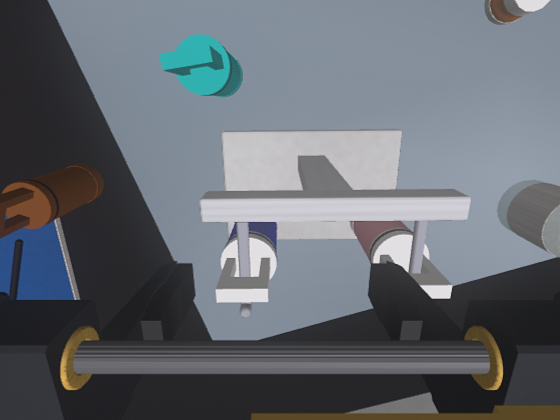

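Wrist view: the blue cartridge is on the left peg. The top face of its handle is centred near (242,295), and the peg tip is at (246,309). The crossbar is level in the picture, so the yaw is right.

```bash
python3 - <<'E'
from h import *
np.set_printoptions(precision=4,suppress=True)
im=cv2.imread('pics/w1.png'); cv2.imwrite('pics/w1c.png',cv2.resize(im[220:330,190:320],(780,660),interpolation=2)[:600])
M=T()
for z,u,v in((.196,242.5,295),(.196,217,295),(.196,268,295),(.186,246,309)):
    X=at_z('wrist',u,v,z,M);print(X,M[:3,:3].T@(X-M[:3,3]))
E
```

```text
[ 0.5954 -0.2978  0.196 ] [-0.0347 -0.0246  0.2079]
[ 0.5901 -0.3137  0.196 ] [-0.0347 -0.0414  0.2079]
[ 0.6006 -0.2819  0.196 ] [-0.0347 -0.0078  0.2079]
[ 0.6124 -0.3027  0.186 ] [-0.0524 -0.0239  0.2179]
```

View pics/w1c.png

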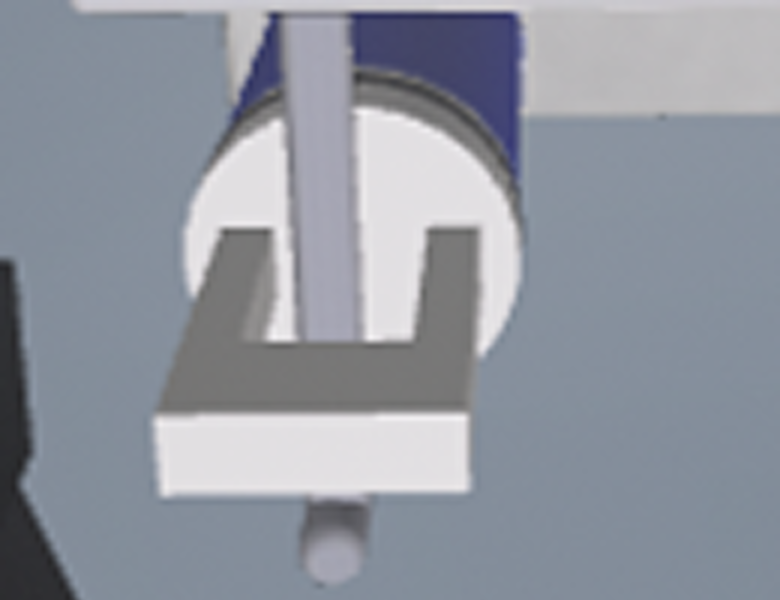

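Top face spans 34 mm, as it should. Now I move over it and descend.

```bash
python3 -m handwheel '[[0,0,0,-0.0175,-0.0125,0,1],[0,0,0,-0.0175,-0.012,0,1],[0,0,0,0,0,0.013,1],[0,0,0,0,0,0.013,1],[0,0,0,0,0,0.013,1],[0,0,0,0,0,0.013,1],[0,0,0,0,0,0.013,1],[0,0,0,0,0,0.013,1],[0,0,0,0,0,0,1],[0,0,0,0,0,0,1]]'
python3 - <<'E'
from h import *
np.set_printoptions(precision=4,suppress=True)
M=T();print(M)
d=np.array([.5954,-.2978,.325])-M[:3,3];print(M[:3,:3].T@d)
E
```

```text
time_s: 3.48
eef_pos: [0.5959, -0.297, 0.3271]
eef_rot: [-0.498, -3.101, -0.001]
force: [-0.5, 0.1, 0.1]
opening: 0.0883
finger_force: 0.0
[[-0.9496  0.3134 -0.0005  0.5959]
 [ 0.3134  0.9496  0.0005 -0.297 ]
 [ 0.0007  0.0003 -1.      0.3271]
 [ 0.      0.      0.      1.    ]]
[ 0.0003 -0.0009  0.0021]
```

```bash
python3 -m handwheel '[[0,0,0,0,-0.001,0.002,-1],[0,0,0,0,0,0,-1],[0,0,0,0,0,0,-1],[0,0,0,0,0,0,-1],[0,0,0,0,0,0,-1],[0,0,0,0,0,0,-1],[0,0,0,0,0,0,-1],[0,0,0,0,0,0,-1]]'
```

```text
time_s: 4.15
eef_pos: [0.5957, -0.2989, 0.3248]
eef_rot: [0.5, 3.102, 0.0]
force: [-0.0, 0.0, 0.1]
opening: 0.037
finger_force: 0.0
```

```bash
python3 -m handwheel '[[0,0,0,0,0,0,-1],[0,0,0,0,0,0,-1],[0,0,0,0,0,0,-1],[0,0,0,0,0,0,-1]]'; python3 -m handwheel '[[0,0,0,0,0,-0.005,-1],[0,0,0,0,0,-0.005,-1],[0,0,0,0,0,-0.005,-1],[0,0,0,0,0,0,-1],[0,0,0,0,0,0,-1]]'
```

```text
time_s: 4.48
eef_pos: [0.5956, -0.299, 0.3247]
eef_rot: [-0.5, -3.102, 0.0]
force: [-0.1, -1.2, 0.5]
opening: 0.0336
finger_force: 30.0
time_s: 4.9
eef_pos: [0.5957, -0.2988, 0.3401]
eef_rot: [0.5, 3.101, -0.0]
force: [-0.9, -0.3, -3.2]
opening: 0.0333
finger_force: 30.0
```

```bash
python3 -m handwheel '[[0,0,0,-0.008,0,0,-1],[0,0,0,-0.012,0,0,-1],[0,0,0,-0.012,0,0,-1],[0,0,0,-0.012,0,0,-1],[0,0,0,-0.012,0,0,-1],[0,0,0,-0.004,0,0,-1],[0,0,0,0,0,0,-1],[0,0,0,0,0,0,-1]]'; python3 - <<'E'
from h import *
snap('wrist','w2.png'); print(env.state()['q'])
E
```

```text
time_s: 5.57
eef_pos: [0.6524, -0.3177, 0.3392]
eef_rot: [-0.5, -3.101, -0.001]
force: [-0.5, 0.0, -3.6]
opening: 0.0334
finger_force: 30.0
[-6.14128706e-01  8.30658743e-01  8.33437656e-01 -6.91397922e-05
  1.47817466e+00 -1.86537966e+00]
```

View pics/w2.png

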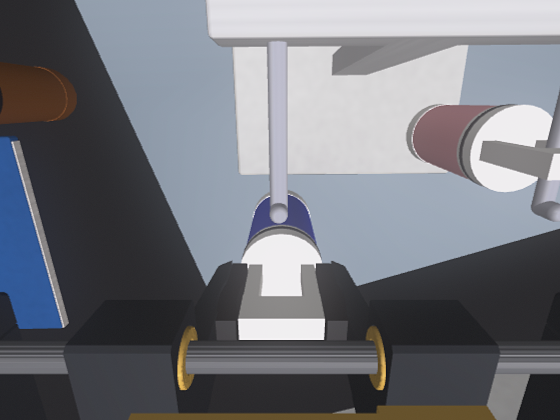

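The cartridge is clear of the peg: the peg end is at (278,213), and the nearest edge of the cartridge's top is at row 232. The pink one still hangs. Lifting now.

```bash
python3 -m handwheel '[[0,0,0,0,0,-0.008,-1],[0,0,0,0,0,-0.016,-1],[0,0,0,0,0,-0.02,-1],[0,0,0,0,0,-0.02,-1],[0,0,0,0,0,-0.02,-1],[0,0,0,0,0,-0.02,-1],[0,0,0,0,0,-0.02,-1],[0,0,0,0,0,-0.012,-1],[0,0,0,0,0,-0.004,-1],[0,0,0,0,0,0,-1]]'; python3 - <<'E'
from h import *
np.set_printoptions(precision=4,suppress=True)
M=T();print(M)
d=np.array([.472,.2495,.475])-M[:3,3];print(M[:3,:3].T@d)
E
```

```text
time_s: 6.45
eef_pos: [0.6522, -0.3176, 0.4812]
eef_rot: [0.5, 3.099, -0.002]
force: [-0.3, -0.3, -3.0]
opening: 0.0336
finger_force: 30.0
[[-0.9494  0.3142  0.0019  0.6522]
 [ 0.3142  0.9494 -0.0014 -0.3176]
 [-0.0022 -0.0007 -1.      0.4812]
 [ 0.      0.      0.      1.    ]]
[0.3493 0.4817 0.0051]
```

```bash
python3 -m handwheel '[[0,0,0,0,0,-0.015,-1],[0,0,0,0,0,-0.015,-1],[0,0,0,0.008,0.011,0,-1],[0,0,0,0.0145,0.02,0,-1],[0,0,0,0.0145,0.02,0,-1],[0,0,0,0.0145,0.02,0,-1],[0,0,0,0.0145,0.02,0,-1],[0,0,0,0.0145,0.02,0,-1],[0,0,0,0.0145,0.02,0,-1],[0,0,0,0.0145,0.02,0,-1]]'
python3 -m handwheel '[[0,0,0,0.0145,0.02,0,-1],[0,0,0,0.0145,0.02,0,-1],[0,0,0,0.0145,0.02,0,-1],[0,0,0,0.0145,0.02,0,-1],[0,0,0,0.0145,0.02,0,-1],[0,0,0,0.0145,0.02,0,-1],[0,0,0,0.0145,0.02,0,-1],[0,0,0,0.0145,0.02,0,-1],[0,0,0,0.0145,0.02,0,-1],[0,0,0,0.0145,0.02,0,-1]]'
python3 -m handwheel '[[0,0,0,0.0145,0.02,0,-1],[0,0,0,0.0145,0.02,0,-1],[0,0,0,0.0145,0.02,0,-1],[0,0,0,0.0145,0.02,0,-1],[0,0,0,0.01,0.014,0,-1],[0,0,0,0.005,0.006,0,-1],[0,0,0,0,0,0,-1],[0,0,0,0,0,0,-1]]'
python3 - <<'E'
from h import *
np.set_printoptions(precision=4,suppress=True)
M=T();print(M)
d=np.array([.472,.2495,.475])-M[:3,3];print(M[:3,:3].T@d)
snap('wrist','w3.png');snap('side','s3.png')
a=cv2.imread('pics/w3.png');b=cv2.imread('pics/s3.png')
o=np.zeros((420,800,3),np.uint8);o[:,:560]=a;o[:400,560:]=cv2.resize(b[230:410,140:248],(240,400),interpolation=2)
cv2.imwrite('pics/c3.png',o)
print('pred cup rim ctr',proj('wrist',[.472,.2495,.112],M),proj('side',[.472,.2495,.112]),'foot',proj('side',M[:3,3]-[0,0,.275]))
E
```

```text
time_s: 7.28
eef_pos: [0.5953, -0.1388, 0.5087]
eef_rot: [-0.5, -3.1, -0.001]
force: [0.8, 0.9, -3.7]
opening: 0.0336
finger_force: 30.0
time_s: 8.12
eef_pos: [0.5204, 0.0965, 0.5088]
eef_rot: [-0.5, -3.1, 0.0]
force: [0.8, -0.0, -3.3]
opening: 0.0335
finger_force: 30.0
time_s: 8.78
eef_pos: [0.4834, 0.2129, 0.5093]
eef_rot: [-0.499, -3.101, 0.001]
force: [0.5, 0.1, -3.6]
opening: 0.0337
finger_force: 30.0
[[-0.9494  0.314  -0.0006  0.4834]
 [ 0.314   0.9494 -0.0006  0.2129]
 [ 0.0004 -0.0008 -1.      0.5093]
 [ 0.      0.      0.      1.    ]]
[0.0223 0.0312 0.0343]
pred cup rim ctr [307.9042 160.4573] [202.4545 339.0035] foot [204.4239 285.283 ]
```

View pics/c3.png

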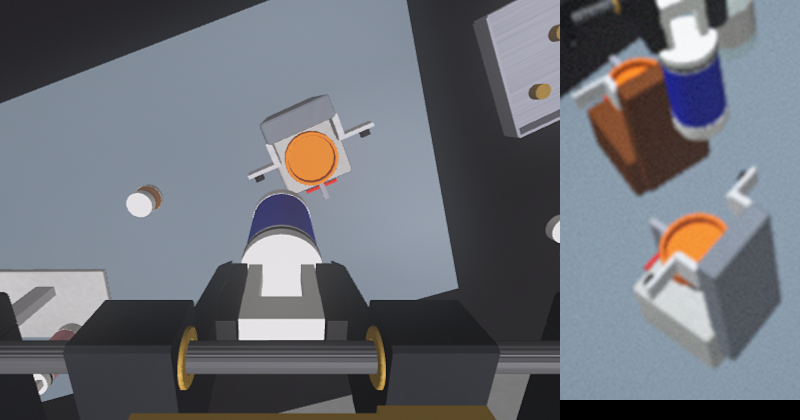

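Wrist view: the orange cup is centred at about (311,157), against a prediction of (308,160). The cartridge hangs upright in the fingers.

```bash
python3 - <<'E'
from h import *
np.set_printoptions(precision=4,suppress=True)
M=T()
im=cv2.imread('pics/w3.png'); h=cv2.cvtColor(im,cv2.COLOR_BGR2HSV)
m=cv2.inRange(h,(5,120,100),(25,255,255)); m[:100]=0; m[200:]=0; m[:,:270]=0; m[:,350:]=0
c=max(cv2.findContours(m,0,2)[0],key=cv2.contourArea); e=cv2.fitEllipse(c); print(e)
X=at_z('wrist',*e[0],.110,M); print(X, M[:3,:3].T@(X-M[:3,3]))
im=cv2.imread('pics/top0.png'); h=cv2.cvtColor(im,cv2.COLOR_BGR2HSV)
m=cv2.inRange(h,(5,120,100),(25,255,255)); m[:225]=0; m[270:]=0; m[:,:130]=0; m[:,175:]=0
c=max(cv2.findContours(m,0,2)[0],key=cv2.contourArea);h_=cv2.minEnclosingCircle(c); e=cv2.fitEllipse(c); print(e,h_)
print(at_z('top',*h_[0],.11),at_z('top',*e[0],.11))
E
```

```text
((310.9696350097656, 157.8634033203125), (52.1810188293457, 53.35475158691406), 15.20352840423584)
[0.4711 0.2534 0.11  ] [0.0248 0.0351 0.3994]
((149.1974334716797, 243.29664611816406), (22.802167892456055, 24.244470596313477), 61.6822509765625) ((149.4759521484375, 243.30068969726562), 12.543656349182129)
[0.474  0.2524 0.11  ] [0.474  0.2531 0.11  ]
```

```bash
python3 -m handwheel '[[0,0,0,0.008,0.012,0,-1],[0,0,0,0.008,0.012,0,-1],[0,0,0,0.007,0.011,0,-1],[0,0,0,0,0,0.01,-1],[0,0,0,0,0,0.02,-1],[0,0,0,0,0,0.02,-1],[0,0,0,0,0,0.02,-1],[0,0,0,0,0,0.02,-1],[0,0,0,0,0,0.005,-1],[0,0,0,0,0,0,-1]]'
python3 - <<'E'
from h import *
np.set_printoptions(precision=4,suppress=True)
M=T();print(M[:3,3])
snap('wrist','w4.png');snap('side','s4.png');snap('top','t4.png')
a=cv2.imread('pics/w4.png');b=cv2.imread('pics/s4.png');
o=np.zeros((600,800,3),np.uint8);o[:420,:400]=cv2.resize(a[60:270,190:390],(400,420),interpolation=2);o[:600,400:]=cv2.resize(b[240:420,150:270],(400,600),interpolation=2)
cv2.imwrite('pics/c4.png',o)
E
```

```text
time_s: 9.72
eef_pos: [0.4727, 0.2532, 0.4133]
eef_rot: [-0.5, -3.099, 0.002]
force: [-0.0, -0.0, -2.4]
opening: 0.0335
finger_force: 30.0
[0.4727 0.2532 0.4133]
```

View pics/c4.png

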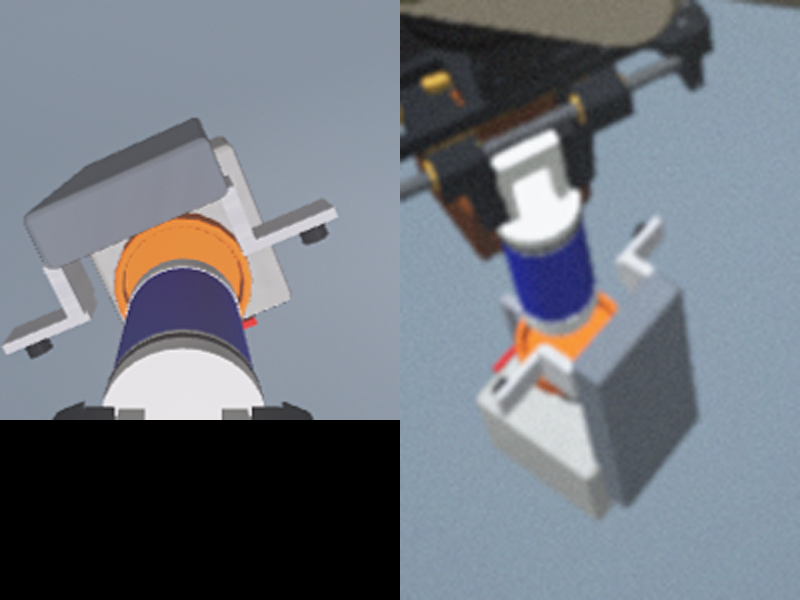

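The cartridge sits over the cup in both views, with its left and right margins even. Lowering while watching the force: rim contact would show at TCP z≈0.387, floor contact at about 0.377.

```bash
python3 -m handwheel '[[0,0,0,0,0,0.008,-1],[0,0,0,0,0,0.008,-1],[0,0,0,0,0,0.006,-1],[0,0,0,0,0,0.003,-1],[0,0,0,0,0,0,-1]]'; python3 -m handwheel '[[0,0,0,0,0,0.003,-1],[0,0,0,0,0,0.003,-1],[0,0,0,0,0,0.002,-1],[0,0,0,0,0,0,-1],[0,0,0,0,0,0,-1]]';  python3 -m handwheel '[[0,0,0,0,0,0.003,-1],[0,0,0,0,0,0.003,-1],[0,0,0,0,0,0.001,-1],[0,0,0,0,0,0,-1],[0,0,0,0,0,0,-1]]'
python3 - <<'E'
from h import *
snap('wrist','w5.png');snap('side','s5.png')
a=cv2.imread('pics/w5.png');b=cv2.imread('pics/s5.png');
o=np.zeros((600,800,3),np.uint8);o[:420,:400]=cv2.resize(a[60:270,190:390],(400,420),interpolation=2);o[:600,400:]=cv2.resize(b[240:420,150:270],(400,600),interpolation=2)
cv2.imwrite('pics/c5.png',o)
E
```

```text
time_s: 10.28
eef_pos: [0.4725, 0.2537, 0.3888]
eef_rot: [-0.5, -3.1, 0.001]
force: [-0.1, 0.1, -3.5]
opening: 0.0337
finger_force: 30.0
time_s: 10.7
eef_pos: [0.4726, 0.2538, 0.3817]
eef_rot: [-0.5, -3.102, 0.0]
force: [0.4, 0.8, -4.0]
opening: 0.0334
finger_force: 30.0
time_s: 11.12
eef_pos: [0.4726, 0.2538, 0.3749]
eef_rot: [0.5, 3.101, 0.0]
force: [-0.0, -0.2, -1.1]
opening: 0.0337
finger_force: 30.0
```

View pics/c5.png

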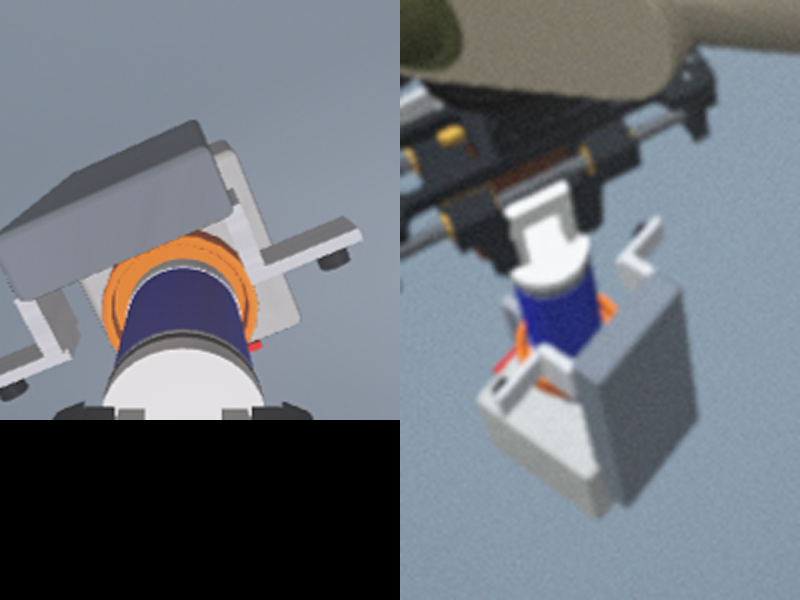

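Contact came at floor height, and the foot sits inside the rim. Pressing to TCP z≈0.359.

```bash
python3 -m handwheel '[[0,0,0,0,0,0.002,-1],[0,0,0,0,0,0.002,-1],[0,0,0,0,0,0.002,-1],[0,0,0,0,0,0.002,-1],[0,0,0,0,0,0.002,-1],[0,0,0,0,0,0.002,-1],[0,0,0,0,0,0.002,-1],[0,0,0,0,0,0,-1],[0,0,0,0,0,0,-1]]'
```

```text
time_s: 11.97
eef_pos: [0.4727, 0.2538, 0.3613]
eef_rot: [0.5, 3.1, 0.001]
force: [-0.6, -0.2, 6.6]
opening: 0.0336
finger_force: 30.0
```

```bash
python3 -m handwheel '[[0,0,0,0,0,0.0015,-1],[0,0,0,0,0,0.001,-1],[0,0,0,0,0,0,-1],[0,0,0,0,0,0,-1],[0,0,0,0,0,0,-1],[0,0,0,0,0,0,-1],[0,0,0,0,0,0,-1],[0,0,0,0,0,0,-1],[0,0,0,0,0,0,-1],[0,0,0,0,0,0,-1]]'
python3 - <<'E'
from h import *
t=snap('top','t6.png');s=snap('side','s6.png');w=snap('wrist','w6.png'); print(env.state()['force'],env.state()['eef_pos'])
o=np.zeros((600,800,3),np.uint8)
o[:300,:400]=cv2.resize(t[130:310,90:330][:,:,::-1],(400,300));o[:300,400:]=cv2.resize(t[150:300,290:490][:,:,::-1],(400,300))
o[300:,:400]=cv2.resize(w[120:270,200:400][:,:,::-1],(400,300));o[300:,400:]=cv2.resize(s[280:400,140:300][:,:,::-1],(400,300))
cv2.imwrite('pics/c6.png',o)
E
```

```text
time_s: 12.8
eef_pos: [0.4727, 0.2537, 0.3591]
eef_rot: [0.5, 3.1, 0.001]
force: [-0.8, -0.6, 8.2]
opening: 0.0339
finger_force: 30.0
[-0.61292653  0.23750852  8.30996185] [0.47266607 0.25374232 0.35905508]
```

View pics/c6.png

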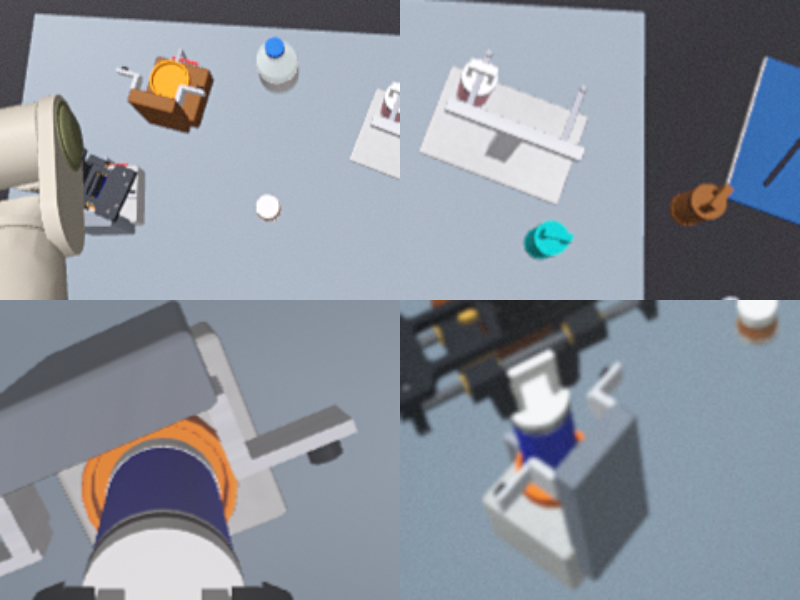

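The cartridge is upright in the cup. The pink one still hangs, and the bottle, jar and look-alikes are where they were. Cup load is about 11.5 N, a press of about 18 mm, from both force and height. Handing in.

```bash
python3 -c "
from plant import env
print(env.hand_in())"
```

```text
the job is handed in; nothing more can be done
None
```

The fresh blue cartridge is standing in the white bay's orange cup, still gripped and pressed down about 18 mm (roughly 11.5 N, mid-green by force and height, pointer itself not read); the job is handed in, with no verdict returned.

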